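Open the syringe pump for a 50 mL syringe

ROBOT

A 6-joint arm with a two-finger parallel gripper is mounted at the origin on the work surface. World frame = base frame: x ahead of the robot, y to its left, z up, the work surface at z = 0. Lengths are in m, angles in rad, forces in N, time in s.
With the tool pointing down it reaches from about 0.25 to 0.725 m from the base axis. Payload 4 kg.
Tool frame: the origin (TCP) lies midway between the tips of the shut fingers; the grasp point (between the pads) lies 19 mm behind it; y points along the fingers, z is the direction in which the jaws open and shut, and the axes are right-handed (so a half turn about y gives the same grasp; the last joint's range is limited). The gripper opens to 85 mm and grips with 20 to 120 N. Pads are 22 mm wide; open, the fingers measure 114 mm over their backs; the gripper's body (76 mm by 85 mm) begins 54 mm behind the grasp point. The pads swing forward as they close: fully open they stand 13 mm farther back than shut.
Start: joints at [1.232, 0.241, 0.005, 1.335, 0, 1.571], TCP at [0.166, 0.472, 0.231] pointing down, gripper open.
Joint ranges: [-2.72, 2.72], [-1.05, 1.87], [-1.09, 1.28], [-1.99, 2.15], [-1.42, 1.44], [-3.14, 3.14]. Speed limits (rad/s): [2.79, 2.79, 3.14, 3.14, 3.14, 3.14].

INTERFACE

Orientations are given as a unit quaternion [x, y, z, w].
In Python, from workcell import bot gives the robot as it stands. The module is installed in compiled form; this text tells all that it offers.
- The arm moves only by the shell command python3 -m handwheel 'ROWS' [OPENING]. ROWS is JSON, a list of rows, each a list of 6 numbers: the shift along the tool's x, y, z in units of 25 mm (1.0 is 25 mm), then the turn, a rotation vector about the tool's x, y, z in units of 10 degrees (1.0 is 10 degrees). A call has exactly 5 rows; each row is the pose to reach, as a shift and turn from the pose commanded when the call began, along the tool's axes at that moment; what a row does not reach only later rows make up. A row lasts 1/8 s, in which the tool goes at most 62.5 mm and 10.7 degrees, less where a joint would pass 70% of its speed; a pose out of reach is approached as far as the arm can. A call with a gripper value outside its range is refused whole. OPENING is the gripper command: -1 is shut, 1 is fully open, values between are in proportion, set as the call begins (- or left out, the last holds). The fingers move at their own pace and stop on an object; the grip force is fixed at half the most. Time passes only in rows, so rows that repeat a pose let the fingers close, or fill a call up. It gives the time, the measured TCP pose, the force and the opening at its end, in the units of the state.
- bot.get_obs(): the state, without advancing time (a new reading comes with each control period).
- bot.camera(name): name is "scene" or "top" or "wrist"; returns a dict with "color" (420x560x3 uint8, red, green, blue), "fx", "fy", "cx", "cy" (pixels), "rvec" (rotation vector, rad) and "tvec" (3), from world to camera coordinates, as OpenCV has them. Camera axes: x right, y down, z forward; pixel columns grow to the right and rows downward; lengths in m; the calibration is good to about 2 mm. A picture is of the moment at which its call begins. There is no depth.
- bot.job_done(): hands the job in, once; it reports no verdict.
The state is a dict: "clock": time; "joint_pos": joint angles; "joint_vel": joint speeds; "tau": joint torques, N m; "eef_pos": TCP position; "tool_rot": TCP orientation; "ft_force": force on the tool from outside, world axes, zero at the start; "ft_torque": the same for the moment, N m; "grip_width": finger opening in m.
Only numpy, scipy, OpenCV 4.12 (cv2) and the standard library are available. Lean on these libraries where they do the work, as an engineer would, in place of code of your own. Each camera call takes 0.05 s, during which the arm holds its last target.

TASK

Get the syringe pump ready for me to lay in the 50 mL syringe: first swing the blue-handled clutch lever on its carriage back to the green mark, so that it stands upright (drive free). Then draw the spring-loaded barrel clamp (the one with the black knob) up until the red ring on its rod has just come clear of the collar, and finish while still holding it there, steady. Leave the other things on the bench where they are.

Things in the scene. Friction and masses are not known exactly. Their poses are not given: they have to be found in the camera images.
- pump: syringe pump, white case 150 x 320 mm, case top 75 mm above the table, fixed to the table. Origin: centre of its underside, on the table. Its x axis points from its front panel (screen and keys, facing the robot) to its rear, y along the pump to the left end, z up. On top stand the grey barrel cradle with the clamp (left, +y) and the sliding carriage with the clutch lever (right of it)
- clutch_lever (a joint): angle of the clutch lever on the carriage, rad: 0 = front stop, leaning 0.85 rad (49 deg) to the pump's front; 0.85 = upright, at the green middle mark of the white quadrant plate beside it; 1.50 = rear stop. It starts near the front stop. Light friction (about 1.5 N at the handle) keeps it wherever it is left; no spring
- lever_grip (a point): centre of the lever's blue handle, a cylinder 20 mm across and 26 mm long that lies along the pump's y axis, 62 mm from the hinge; about 0.16 m above the table at the front stop and 0.182 m when upright. The handle can be pinched from above across its ends (26 mm, fingers closing along the pump's y) or pushed. The steel shaft under it is 8 mm thick
- lever_hinge (a point): hinge of the clutch lever, 120 mm above the table, its axis along the pump's y. The carriage block (34 mm along y, top 116 mm above the table) under it stands at a different place along the pump each time; it is stiff and does not slide under light forces
- barrel_clamp (a joint): extension of the barrel clamp's rod, m: 0 = down on the cradle, 0.036 = red ring just clear of the collar, 0.060 = upper stop. The inner spring pulls it down with 8 N at 0, 13 N at the red ring, 16 N at the upper stop (its own 160 g weight comes on top); it falls back if let go
- clamp_knob (a point): centre of the barrel clamp's black pull knob, an upright cylinder 26 mm across and 28 mm high on top of the rod and in line with it; 155 mm above the table when the clamp is down. 33 mm below this point is the top of the clamp's arm, an aluminium bar 18 mm wide that runs from the rod towards the pump's front; to both sides of the knob (along the pump's y) the room is free
- red_ring (a point): lower edge of the red ring (4 mm high) on the clamp's steel rod (11 mm across), on the rod's axis. It is hidden in the collar at the start, 36 mm below the rim; it is at its mark when this edge is level with the collar's rim. A thin black ring comes out before it (at 24 mm) and another after it (at 49 mm)
- collar_rim (a point): centre of the upper rim of the dark steel collar, 24 mm across, in which the clamp rod slides; 102 mm above the table, fixed to the pump
- tube_rack: leave alone: white rack, 100 x 208 mm, full of red-capped sample tubes, 117 mm high, standing beyond the pump. Origin: centre of its underside
- sanitizer: leave alone: clear hand-sanitizer bottle with white pump head, 72 mm across, 177 mm high. Origin: centre of its underside
- syringe_tray: leave alone: blue tray, 70 x 210 x 20 mm, with a 50 mL syringe lying in it (top 34 mm above the table), between robot and pump. Origin: centre of its underside
- vial: leave alone: small amber vial, 28 mm across, 55 mm high, near the pump's right end. Origin: centre of its underside
- label_roll: leave alone: roll of white labels lying flat, 68 mm across, 40 mm high, near the pump's left end. Origin: centre of its underside
- waste_box: leave alone: red waste box with white lid, 138 x 118 x 160 mm. Origin: centre of its underside

How it is judged:
On the way, in this order (a step that is already met when the one before it is completed fails the run):
1. the clutch lever stands upright at the green mark, with the barrel clamp still down (value of joint clutch_lever between 0.72 and 0.98 rad and value of joint barrel_clamp below 0.006 m), for 0.3 s.
2. the barrel clamp is held with its red ring at the collar's rim, steady for half a second (z of red_ring in the frame of collar_rim between -0.0035 and 0.0035 m and value of joint clutch_lever between 0.72 and 0.98 rad and contact force between the fingers and barrel_clamp above 3 N), for 0.5 s.
At the end, for the whole second after the job is handed in: The clutch lever stands upright within 0.13 rad (7 deg); the lower edge of the red ring is level with the collar's rim within 3.5 mm; the clamp is still (under 10 mm/s) and the fingers carry it (contact force over 3 N) (all of step 2 and velocity of joint barrel_clamp between -0.01 and 0.01 m/s); the arm keeps its last pose, push and grip.
It fails at once if a bystander (rack, bottle, tray, vial, roll or waste box) is shifted by more than 20 mm (distance of any of tube_rack, sanitizer, syringe_tray, vial, label_roll, waste_box from where it was at the start of the episode above 0.02 m).
It also fails if it takes over 43 s, if anything falls off the work surface, if the arm or the gripper's body presses on something with over 40 N, if the wrist force passes 120 N, or if a joint passes its speed limit or range.

## Working session

There is one attempt and no reset: what is moved stays moved. The work goes in short steps, Python scripts to look and compute and a shell command to move; the robot and the scene stay as the last step left them, time stands still between calls to the robot, and variables do not carry over. Pictures are saved under pics/ and viewed, and the job is handed in when it is done.

```bash
mkdir -p pics
cat > h.py <<'E'
import numpy as np, cv2
from workcell import bot
def cam(n,save=None):
    c=bot.camera(n)
    if save: cv2.imwrite('pics/'+save,c['color'][:,:,::-1])
    R=cv2.Rodrigues(np.array(c['rvec'],float))[0]; t=np.array(c['tvec'],float)
    return c,R,t
def ray(c,R,t,u,v):
    d=R.T@np.array([(u-c['cx'])/c['fx'],(v-c['cy'])/c['fy'],1]); return -R.T@t,d
def onz(c,R,t,u,v,z):
    o,d=ray(c,R,t,u,v); return o+d*(z-o[2])/d[2]
def proj(c,R,t,p):
    q=R@np.array(p)+t; return q[0]/q[2]*c['fx']+c['cx'],q[1]/q[2]*c['fy']+c['cy']
E
python3 - <<'E'
from h import *
for n in ['scene','top','wrist']:
    c,R,t=cam(n,n+'0.png'); print(n,-R.T@t,R[2],c['fx'])
o=bot.get_obs(); print(o)
E
```

```text
scene [ 0.99025989 -0.79703333  0.6740309 ] [-0.37269361  0.75887724 -0.5340457 ] 386.14578112182943
top [ 0.39008255 -0.02388068  1.26343829] [ 0.16614115  0.01024195 -0.98604879] 397.6684121433798
wrist [0.10443421 0.4937854  0.37276125] [ 0.24283503 -0.08785519 -0.96608106] 317.29545681150006
{'clock': 0.15, 'joint_pos': array([1.23198047e+00, 2.41266605e-01, 4.05733612e-03, 1.33520624e+00,
       1.08634491e-05, 1.57080799e+00]), 'joint_vel': array([ 0.00133273, -0.00284405,  0.00529429,  0.0018364 , -0.00037117,
       -0.00040594]), 'tau': array([-1.13107467e-04, -3.72633612e+01,  2.52638519e+01,  1.23890056e-02,
       -6.71661519e-05, -4.80551364e-06]), 'eef_pos': array([0.16602577, 0.47113182, 0.23061317]), 'tool_rot': array([ 0.69754708, -0.11932167,  0.11912107, -0.69641983]), 'ft_force': array([ 0.28124675,  0.22650806, -0.32421497]), 'ft_torque': array([0.00575166, 0.02272145, 0.04567077]), 'grip_width': 0.08546910362774982}
```

View pics/scene0.png

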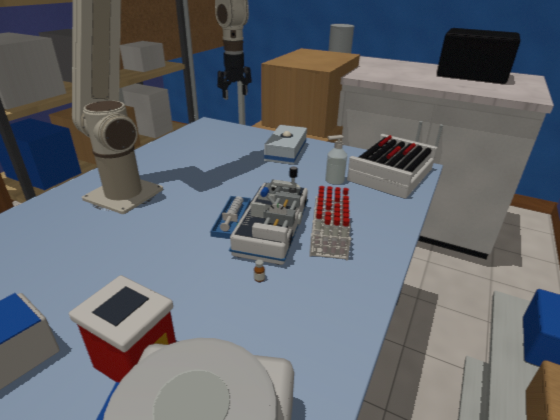

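View pics/top0.png

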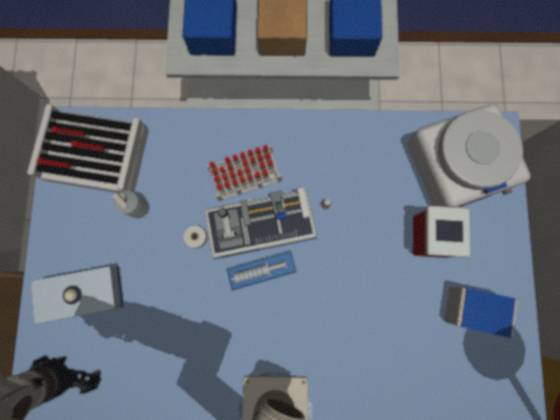

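View pics/wrist0.png

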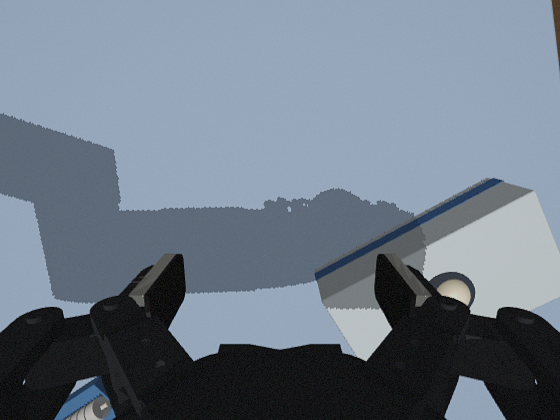

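The scene view shows the pump at about (272,218). In the top view it is at (262,222), with the tray in front, the rack behind, the roll at its left end (195,236) and the vial at its right end (326,203). Next I'll enlarge both views.

Run:
```python
import cv2
a=cv2.imread('pics/top0.png')[180:265,195:335]; cv2.imwrite('pics/topc.png',cv2.resize(a,None,fx=5.6,fy=5.6,interpolation=cv2.INTER_CUBIC))
a=cv2.imread('pics/scene0.png')[150:290,200:360]; cv2.imwrite('pics/scc.png',cv2.resize(a,None,fx=4.2,fy=4.2,interpolation=cv2.INTER_CUBIC))
```

```text
(no output)
```

View pics/topc.png

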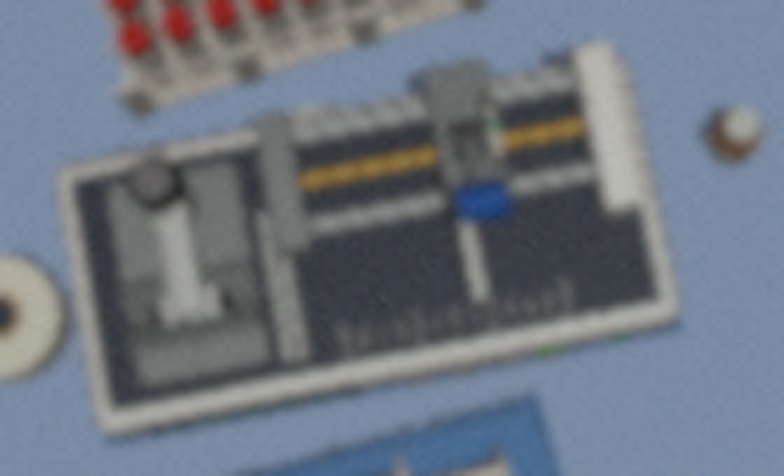

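View pics/scc.png

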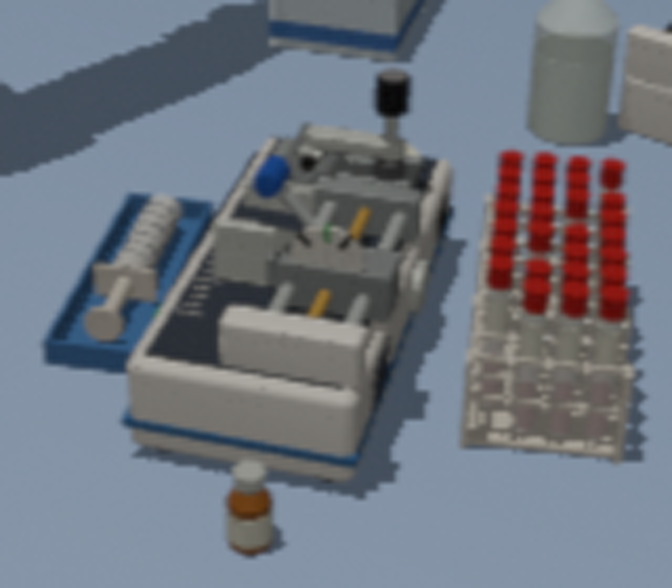

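Run:
```python
from h import *
def ctr(m,box):
    n,l,s,ce=cv2.connectedComponentsWithStats(m.astype(np.uint8))
    return [(ce[i].round(2),s[i][4]) for i in range(1,n) if s[i][4]>8 and box[0]<ce[i][0]<box[2] and box[1]<ce[i][1]<box[3]]
C={}
for n,box in (('top',(205,185,315,255)),('scene',(230,160,310,260))):
    c,R,t=cam(n); C[n]=(c,R,t); im=c['color'].astype(int)
    b=(im[...,2]>im[...,0]+70)&(im[...,2]>im[...,1]+50); print(n,'blue',ctr(b,box))
    k=im.max(2)<45; print('dark',ctr(k,box))
c,R,t=C['top']
u=lambda a,b:(195+a/5.6-.4,180+b/5.6-.4)
P=[onz(c,R,t,*u(*q),.075)[:2] for q in ((65,165),(105,432),(678,315))]
print(P, np.linalg.norm(P[0]-P[1]),np.linalg.norm(P[1]-P[2]))
y=P[1]-P[2];print('yaw of y',np.degrees(np.arctan2(y[1],y[0])))
ctr_=(P[0]+P[2])/2;print('centre',ctr_)
print('knob',onz(c,R,t,*u(155,175),.165),'handle',onz(c,R,t,*u(484,200),.163))
def tri(a,b):
    o1,d1=ray(*C['top'],*a);o2,d2=ray(*C['scene'],*b)
    A=np.c_[d1,-d2];s=np.linalg.lstsq(A,o2-o1,rcond=None)[0]
    p,q=o1+s[0]*d1,o2+s[1]*d2;return (p+q)/2,np.linalg.norm(p-q)
s=lambda a,b:(200+a/4.2-.4,150+b/4.2-.4)
print('tri knob',tri(u(155,177),s(393,92)),'handle',tri(u(484,200),s(271,176)))
```

```text
top blue [(array([280.88, 215.56]), np.int32(25))]
dark []
scene blue [(array([264.39, 189.44]), np.int32(18))]
dark [(array([292.96, 172.89]), np.int32(53)), (array([292.43, 190.36]), np.int32(14)), (array([290.27, 239.2 ]), np.int32(15))]
[array([0.5899234 , 0.21592385]), array([0.44633068, 0.18810644]), array([ 0.51271203, -0.11617742])] 0.14626235471402774 0.3114404471287118
yaw of y 102.30660428783689
centre [0.55131772 0.04987322]
knob [0.57028365 0.15241    0.165     ] handle [ 0.56003344 -0.01244413  0.163     ]
tri knob (array([0.56951691, 0.15298969, 0.15748505]), np.float64(0.0022273432685437668)) handle (array([ 0.55959618, -0.01230665,  0.16772454]), np.float64(0.0006874300632862002))
```

```bash
cat >> h.py <<'E'
from scipy.spatial.transform import Rotation as Ro
def toolR(yawz,tilt=0):
    y=np.array([0,0,-1.]);z=np.array([np.cos(yawz),np.sin(yawz),0]);x=np.cross(y,z);return Ro.from_matrix(np.c_[x,y,z])
def go(p,R=None):
    o=bot.get_obs();Rc=Ro.from_quat(o['tool_rot']);p0=o['eef_pos']
    s=Rc.inv().apply(np.array(p)-p0)/.025
    r=(Rc.inv()*R).as_rotvec(degrees=True)/10 if R is not None else np.zeros(3)
    print('t',round(o['clock'],2),'shift',s.round(2),'turn',r.round(2),'at',p0.round(4),'w',round(o['grip_width'],4),'F',o['ft_force'].round(1))
E
python3 - <<'E'
from h import *
o=bot.get_obs();print(Ro.from_quat(o['tool_rot']).as_matrix().round(3))
for a in (102.3,-77.7): go((0.53,-.012,.30),toolR(np.radians(a)))
E
```

```text
[[ 0.943 -0.     0.332]
 [-0.332 -0.001  0.943]
 [ 0.    -1.    -0.001]]
t 0.25 shift [ 20.15  -2.75 -13.4 ] turn [ 0.01 -3.17 -0.  ] at [0.1661 0.4713 0.2309] w 0.0856 F [ 0.5 -0.5 -0.4]
t 0.25 shift [ 20.15  -2.75 -13.4 ] turn [0.000e+00 1.483e+01 1.000e-02] at [0.1661 0.4713 0.2309] w 0.0856 F [ 0.5 -0.5 -0.4]
```

```bash
python3 -m handwheel '[[1,-2,-0.5,0,-0.6,0],[3,-3,-2,0,-1.3,0],[5,-3,-3.3,0,-1.9,0],[7,-3,-4.6,0,-2.5,0],[9,-3,-6,0,-3.2,0]]' 1
python3 - <<'E'
from h import *
go((0.53,-.012,.30),toolR(np.radians(102.3)))
E
```

```text
clock: 0.88
eef_pos: [0.3295, 0.2538, 0.3065]
tool_rot: [-0.703, -0.079, 0.079, 0.703]
ft_force: [1.3, 0.1, 0.8]
grip_width: 0.0854
t 0.88 shift [  5.46   0.26 -12.15] turn [-0.    0.05  0.01] at [0.3295 0.2538 0.3065] w 0.0854 F [1.3 0.1 0.8]
```

```bash
python3 -m handwheel '[[1,0,-2,0,0,0],[2,0,-4.2,0,0,0],[3,0,-6.4,0,0,0],[4,0,-8.6,0,0,0],[5,0.2,-10.6,0,0,0]]' 1; python3 -m handwheel '[[0.2,0,-0.8,0,0,0],[0.5,0,-1.5,0,0,0],[0.5,0,-1.5,0,0,0],[0.5,0,-1.5,0,0,0],[0.5,0,-1.5,0,0,0]]'
python3 - <<'E'
from h import *
go((0.53,-.012,.30),toolR(np.radians(102.3)))
cam('wrist','w1.png');
E
```

```text
clock: 1.5
eef_pos: [0.5095, 0.0219, 0.3016]
tool_rot: [-0.703, -0.078, 0.077, 0.703]
ft_force: [1.3, 1.6, 0.4]
grip_width: 0.0853
clock: 2.12
eef_pos: [0.5282, -0.0088, 0.3017]
tool_rot: [-0.703, -0.078, 0.078, 0.703]
ft_force: [-0.8, -0.1, 0.0]
grip_width: 0.0853
t 2.12 shift [ 0.04  0.07 -0.14] turn [-0.    0.04  0.  ] at [ 0.5282 -0.0088  0.3017] w 0.0853 F [-0.8 -0.1  0. ]
```

View pics/w1.png

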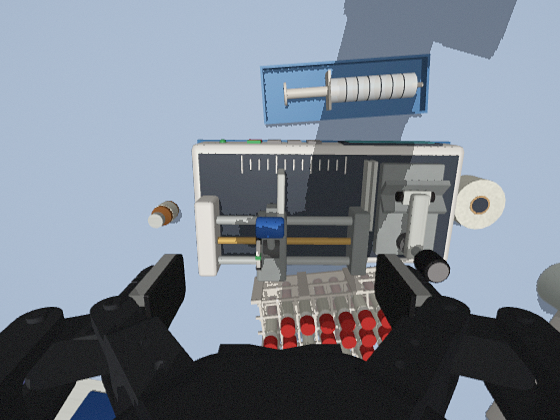

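The wrist view shows the pump straight on: blue handle at (270,228), black knob top at (437,266), front case edge from (195,146) to (462,150), and the white quadrant with the green mark at (258,258), on the handle's right (-y) side.

Run:
```python
from h import *
c,R,t=cam('wrist'); im=c['color'].astype(int)
b=((im[...,2]>im[...,0]+70)&(im[...,2]>im[...,1]+50)); b[:200]=0;b[250:]=0;b[:,:200]=0;b[:,340:]=0
ys,xs=np.nonzero(b);print('blue',xs.min(),xs.max(),ys.min(),ys.max(),xs.mean(),ys.mean())
print('handle',onz(c,R,t,xs.mean(),ys.mean(),.165), onz(c,R,t,xs.min(),ys.mean(),.163),onz(c,R,t,xs.max(),ys.mean(),.163))
a=onz(c,R,t,195,147,.075);d=onz(c,R,t,462,150,.075);v=d-a;print(a,d,np.linalg.norm(v),np.degrees(np.arctan2(v[1],v[0])))
print('knobtop',onz(c,R,t,437,265,.169))
print('green',onz(c,R,t,258,258,.15))
sc=cv2.resize(c['color'][130:300,180:480],None,fx=2.6,fy=2.6,interpolation=cv2.INTER_CUBIC)
cv2.imwrite('pics/w1c.png',sc[:,:,::-1])
```

```text
blue 256 283 217 237 269.5256064690027 224.6469002695418
handle [ 0.5566328  -0.01123862  0.165     ] [ 0.56006364 -0.02344302  0.163     ] [0.55453426 0.00108307 0.163     ]
[ 0.5136754 -0.1107613  0.075    ] [0.44951623 0.18914233 0.075     ] 0.30668972703608194 102.07541303377288
knobtop [0.55969441 0.15134733 0.169     ]
green [ 0.59851306 -0.01444162  0.15      ]
```

View pics/w1c.png

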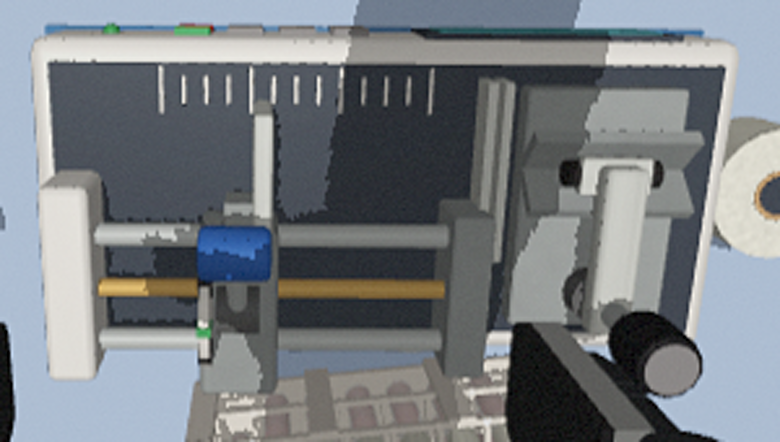

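Run:
```python
from h import *
c,R,t=cam('wrist')
print('knobtop',onz(c,R,t,437.7,271.5,.169),onz(c,R,t,258,258,.14))
go((0.558,-.0115,.20),toolR(np.radians(102.1)))
go((0.558,-.0115,.150),toolR(np.radians(102.1)))
```

```text
knobtop [0.56599611 0.15412933 0.169     ] [ 0.60311551 -0.01432999  0.14      ]
t 2.27 shift [ 1.13  4.07 -0.35] turn [0.   0.06 0.  ] at [ 0.5284 -0.0092  0.3016] w 0.0856 F [-1.2  0.3 -0.3]
t 2.27 shift [ 1.13  6.07 -0.35] turn [0.   0.06 0.  ] at [ 0.5284 -0.0092  0.3016] w 0.0856 F [-1.2  0.3 -0.3]
```

```bash
python3 -m handwheel '[[0.6,1,-0.2,0,0,0],[1.1,2.2,-0.35,0,0,0],[1.13,3.2,-0.35,0,0,0],[1.13,4,-0.35,0,0,0],[1.13,4,-0.35,0,0,0]]' 0.3
python3 - <<'E'
from h import *
cam('wrist','w2.png');go((0.558,-.0115,.150),toolR(np.radians(102.1)))
E
```

```text
clock: 2.9
eef_pos: [0.5568, -0.012, 0.1996]
tool_rot: [-0.703, -0.076, 0.079, 0.703]
ft_force: [0.0, 0.1, 0.0]
grip_width: 0.0555
t 2.95 shift [0.02 2.04 0.02] turn [-0.    0.05 -0.01] at [ 0.5577 -0.0121  0.2011] w 0.0557 F [0.4 0.5 0.2]
```

View pics/w2.png

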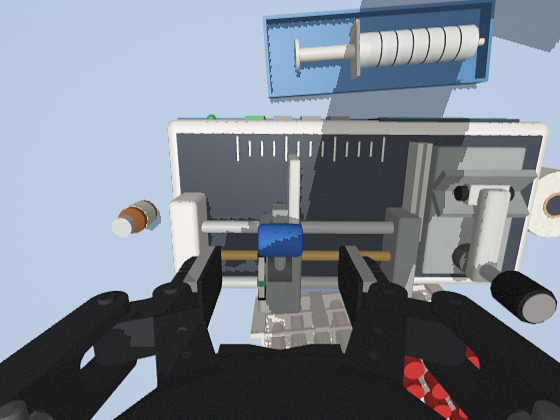

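The handle at (280,240) sits centred between the pads (inner faces at about 220 and 340). I'll descend and pinch.

```bash
python3 -m handwheel '[[0,0.8,0,0,0,0],[0,1.5,0,0,0,0],[0,2,0,0,0,0],[0,2,0,0,0,0],[0,2,0,0,0,0]]'; python3 -m handwheel '[[0,0,0,0,0,0],[0,0,0,0,0,0],[0,0,0,0,0,0],[0,0,0,0,0,0],[0,0,0,0,0,0]]' -1;  python3 - <<'E'
from h import *
cam('wrist','w3.png');go((0.558,-.0115,.150),toolR(np.radians(102.1)))
E
```

```text
clock: 3.58
eef_pos: [0.5588, -0.0123, 0.1523]
tool_rot: [0.703, 0.078, -0.077, -0.703]
ft_force: [-0.9, 0.5, 0.5]
grip_width: 0.0554
clock: 4.2
eef_pos: [0.5582, -0.0116, 0.1521]
tool_rot: [-0.702, -0.078, 0.077, 0.703]
ft_force: [-3.3, 3.0, 5.6]
grip_width: 0.0246
t 4.25 shift [-0.    0.08  0.01] turn [-0.01  0.05  0.01] at [ 0.5581 -0.0116  0.1521] w 0.025 F [-2.7  3.8  5.4]
```

View pics/w3.png

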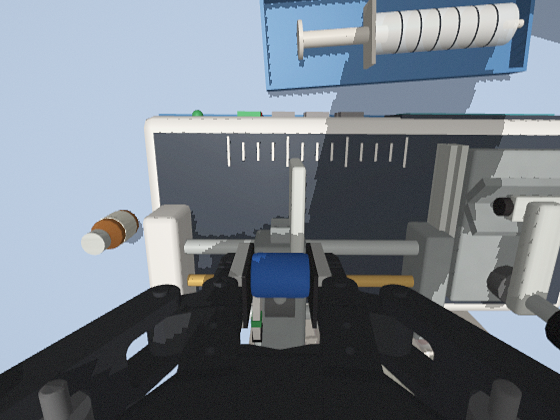

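```bash
python3 -m handwheel '[[0.15,-0.15,0,0,0,0],[0.3,-0.29,0,0,0,0],[0.47,-0.42,0,0,0,0],[0.65,-0.53,0,0,0,0],[0.84,-0.62,0,0,0,0]]'
python3 - <<'E'
from h import *
go((0.604,-.002,.170))
E
python3 -m handwheel '[[0.2,-0.08,0,0,0,0],[0.4,-0.15,0,0,0,0],[0.6,-0.19,0,0,0,0],[0.8,-0.21,0,0,0,0],[0.95,-0.22,0,0,0,0]]';python3 - <<'E'
from h import *
go((0.604,-.002,.170))
cam('wrist','w4.png');cam('scene','s4.png')
a=cv2.imread('pics/s4.png')[130:280,200:360]; cv2.imwrite('pics/s4c.png',cv2.resize(a,None,fx=4.0,fy=4.0,interpolation=cv2.INTER_CUBIC))
E
```

```text
clock: 4.88
eef_pos: [0.5774, -0.0074, 0.1646]
tool_rot: [-0.702, -0.076, 0.079, 0.703]
ft_force: [-3.4, 2.7, -18.0]
grip_width: 0.0247
t 4.88 shift [ 1.08 -0.22 -0.02] turn [0. 0. 0.] at [ 0.5774 -0.0074  0.1646] w 0.0247 F [ -3.4   2.7 -18. ]
clock: 5.5
eef_pos: [0.6002, -0.0024, 0.1713]
tool_rot: [-0.703, -0.076, 0.079, 0.703]
ft_force: [-7.4, 2.6, -14.8]
grip_width: 0.0245
t 5.5 shift [ 0.15  0.05 -0.02] turn [0. 0. 0.] at [ 0.6002 -0.0024  0.1713] w 0.0245 F [ -7.4   2.6 -14.8]
```

View pics/w4.png

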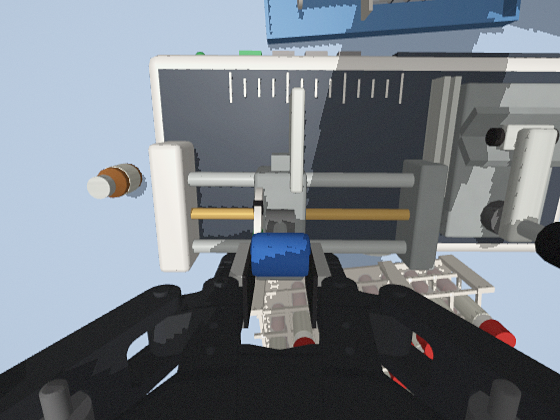

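View pics/s4c.png

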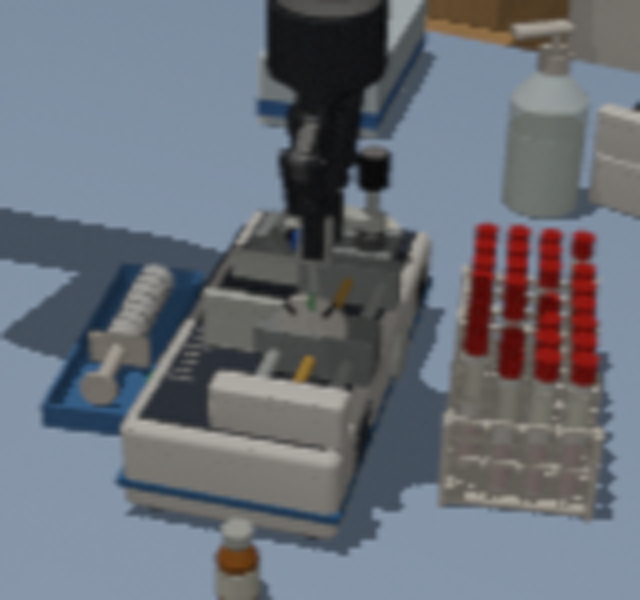

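The handle is now over the green mark in both views; the shaft meets the mark at (312,300) in the scene crop. I'll release, rise and measure.

```bash
python3 -m handwheel '[[0,0,0,0,0,0],[0,0,0,0,0,0],[0,0,0,0,0,0],[0,-0.5,0,0,0,0],[0,-1.5,0,0,0,0]]' 0.3; python3 -m handwheel '[[0,-1,0,0,0,0],[0,-2.5,0,0,0,0],[-1,-3,0,0,0,0],[-2,-3,0,0,0,0],[-3,-3,0,0,0,0]]'
python3 - <<'E'
from h import *
go((0.604,-.002,.170))
cam('wrist','w5.png');cam('scene','s5.png')
a=cv2.imread('pics/s5.png')[130:280,200:360]; cv2.imwrite('pics/s5c.png',cv2.resize(a,None,fx=4.0,fy=4.0,interpolation=cv2.INTER_CUBIC))
E
```

```text
clock: 6.22
eef_pos: [0.6016, -0.0027, 0.2105]
tool_rot: [0.703, 0.077, -0.078, -0.703]
ft_force: [0.3, -0.9, -0.8]
grip_width: 0.0558
clock: 6.85
eef_pos: [0.5285, -0.0192, 0.2866]
tool_rot: [0.703, 0.079, -0.076, -0.703]
ft_force: [0.3, -0.3, 0.4]
grip_width: 0.0554
t 6.85 shift [3.08 4.67 0.02] turn [0. 0. 0.] at [ 0.5285 -0.0192  0.2866] w 0.0554 F [ 0.3 -0.3  0.4]
```

View pics/w5.png

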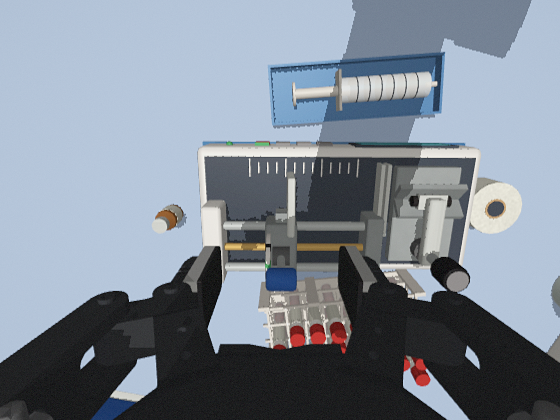

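View pics/s5c.png

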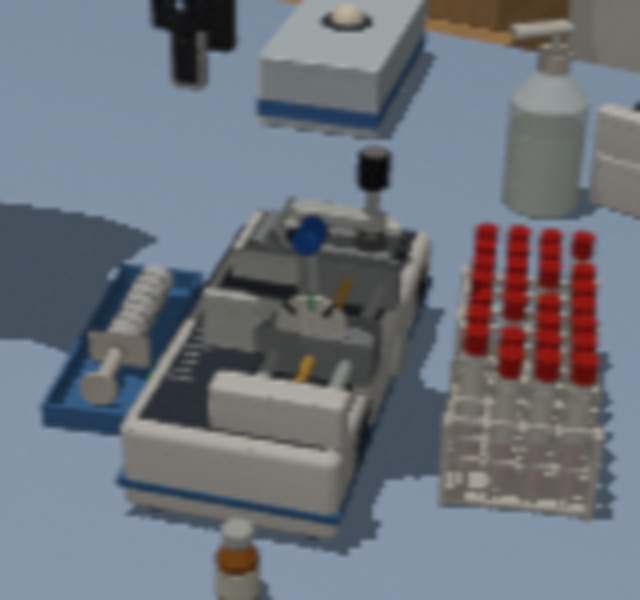

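Run:
```python
from h import *
c,R,t=cam('scene'); im=c['color'].astype(int)
b=((im[...,2]>im[...,0]+70)&(im[...,2]>im[...,1]+50)); b[:170]=0;b[200:]=0;b[:,:260]=0;b[:,300:]=0
ys,xs=np.nonzero(b);now=(xs.mean(),ys.mean());print(now,len(xs))
a=np.radians(12.2);X=np.array([np.cos(a),np.sin(a),0]);Y=np.array([-np.sin(a),np.cos(a),0])
P0=np.array([.558,-.0115,.162])-Y*.006
def pl(u,v):
    o,d=ray(c,R,t,u,v);p=o+d*((P0-o)@Y)/(d@Y);return np.array([p@X,p[2]])
p0,p1=pl(264.39,189.44),pl(*now);print(p0,p1,p1-p0)
g=pl(200+311/4-.4,130+302/4-.4);print('green',g)
ch=np.linalg.norm(p1-p0);print('swing from chord',2*np.arcsin(ch/2/.062), 'hinge z->angle', np.arccos(min(1,(p1[1]-.12)/.062)))
# direction of chord = mid-angle
d=p1-p0;mid=np.arctan2(-d[1],d[0]);print('mid angle from vertical(front+)',-mid, 'final lean front', -mid-np.arcsin(ch/2/.062))
cw,Rw,tw=cam('wrist'); im=cw['color'].astype(int)
b=((im[...,2]>im[...,0]+70)&(im[...,2]>im[...,1]+50)); b[:255]=0;b[300:]=0;b[:,:260]=0;b[:,305:]=0
ys,xs=np.nonzero(b);p=onz(cw,Rw,tw,xs.mean(),ys.mean(),.187);print('wrist handle',p,p@X)
g=np.argwhere((im[...,1]>im[...,0]+50)&(im[...,1]>im[...,2]+30));print(g[(g[:,0]>220)].mean(0) if len(g) else g)
```

```text
(np.float64(nan), np.float64(nan)) 0
[0.54689179 0.17707629] [nan nan] [nan nan]
green [0.58299129 0.13501583]
swing from chord nan hinge z->angle 0.0
mid angle from vertical(front+) nan final lean front nan
wrist handle [ 0.59163447 -0.00336437  0.187     ] 0.5775619557520464
[265.125  267.0625]<stdin>:4: RuntimeWarning: Mean of empty slice.
  ret = ret.dtype.type(ret / rcount)
```

Run:
```python
from h import *
c,R,t=cam('scene')
a=np.radians(12.2);X=np.array([np.cos(a),np.sin(a),0]);Y=np.array([-np.sin(a),np.cos(a),0])
P0=np.array([.558,-.0115,.162])-Y*.006
def pl(u,v):
    o,d=ray(c,R,t,u,v);p=o+d*((P0-o)@Y)/(d@Y);return np.array([p@X,p[2]])
def blue(im,box):
    h=cv2.cvtColor(im,cv2.COLOR_RGB2HSV);m=(h[...,0]>108)&(h[...,0]<130)&(h[...,1]>150)
    k=np.zeros_like(m);k[box[1]:box[3],box[0]:box[2]]=1;ys,xs=np.nonzero(m&k);return xs.mean(),ys.mean(),len(xs)
b0=blue(cv2.imread('pics/scene0.png')[:,:,::-1].copy(),(250,180,275,200))
b1=blue(c['color'],(265,178,290,202));print(b0,b1)
p0,p1=pl(*b0[:2]),pl(*b1[:2]);d=p1-p0;ch=np.linalg.norm(d);print(p0,p1,ch)
print('swing',2*np.arcsin(ch/.124),'end lean to front',np.arctan2(d[1],d[0])-np.arcsin(ch/.124))
cw,Rw,tw=cam('wrist')
b=blue(cw['color'],(255,255,305,300));print(b,'wrist',[onz(cw,Rw,tw,*b[:2],z)@X for z in(.184,.190)],'green x@.14-.15',[onz(cw,Rw,tw,267,265,z)@X for z in (.14,.15)])
```

```text
(np.float64(264.2), np.float64(192.3), 20) (np.float64(276.7), np.float64(188.9), 30)
[0.54636832 0.16833758] [0.58032619 0.18406375] 0.03742258913390289
swing 0.6131499214984205 end lean to front 0.12712622433795
(np.float64(280.64453961456104), np.float64(277.99357601713064), 467) wrist [np.float64(0.5769891974537837), np.float64(0.5738171218804028)] green x@.14-.15 [np.float64(0.5861671812605413), np.float64(0.5813695672959658)]
```

Run:
```python
from h import *
S=cam('scene');W=cam('wrist','w6.png');T=cam('top','t6.png')
a=np.radians(12.2);X=np.array([np.cos(a),np.sin(a),0]);Y=np.array([-np.sin(a),np.cos(a),0])
def m(im,lo,hi,smin,box):
    h=cv2.cvtColor(im,cv2.COLOR_RGB2HSV);k=np.zeros(h.shape[:2],bool);k[box[1]:box[3],box[0]:box[2]]=1
    ys,xs=np.nonzero((h[...,0]>=lo)&(h[...,0]<=hi)&(h[...,1]>smin)&(h[...,2]>25)&k);return xs,ys
def tri(A,a_,B,b_):
    o1,d1=ray(*A,*a_);o2,d2=ray(*B,*b_);s=np.linalg.lstsq(np.c_[d1,-d2],o2-o1,rcond=None)[0]
    p,q=o1+s[0]*d1,o2+s[1]*d2;return (p+q)/2,np.linalg.norm(p-q)
gs=m(S[0]['color'],45,85,60,(268,195,290,215));gw=m(W[0]['color'],45,85,60,(255,250,280,275))
print('g',list(zip(*gs))[:9],list(zip(*gw))[:20])
bs=m(S[0]['color'],105,130,130,(265,178,290,202));bw=m(W[0]['color'],105,130,130,(255,255,305,300));bt=m(T[0]['color'],105,130,150,(270,185,300,225))
for b in(bs,bw,bt):print(len(b[0]),b[0].min(),b[0].max(),b[1].min(),b[1].max())
mid=lambda b:((b[0].min()+b[0].max())/2,(b[1].min()+b[1].max())/2)
for n,(p,e) in dict(green=tri(S,(gs[0].mean(),gs[1].mean()),W,(gw[0].mean(),gw[1].mean())),hSW=tri(S,mid(bs),W,mid(bw)),hST=tri(S,mid(bs),T,mid(bt)),hTW=tri(T,mid(bt),W,mid(bw))).items(): print(n,p.round(4),'px',(p@X).round(4),'py',(p@Y).round(4),'err',round(e,4))
# predicted wrist rows for handle for candidate angles about hinge px
for u,v in((281,267),(281,290)): print([ (onz(*W,u,v,z)@X).round(4) for z in (.172,.182,.192)])
for n,C,box in(('s',S,(255,170,300,215)),('w',W,(240,230,320,300))):
    x0,y0,x1,y1=box;cv2.imwrite(f'pics/{n}6c.png',cv2.resize(C[0]['color'][y0:y1,x0:x1,::-1],None,fx=8,fy=8,interpolation=cv2.INTER_CUBIC))
```

```text
g [(np.int64(277), np.int64(205)), (np.int64(277), np.int64(206))] [(np.int64(264), np.int64(261)), (np.int64(270), np.int64(261)), (np.int64(270), np.int64(262)), (np.int64(270), np.int64(263)), (np.int64(265), np.int64(264)), (np.int64(266), np.int64(264)), (np.int64(267), np.int64(264)), (np.int64(268), np.int64(264)), (np.int64(269), np.int64(264)), (np.int64(270), np.int64(264)), (np.int64(265), np.int64(265)), (np.int64(266), np.int64(265)), (np.int64(267), np.int64(265)), (np.int64(268), np.int64(265)), (np.int64(269), np.int64(265)), (np.int64(270), np.int64(265)), (np.int64(265), np.int64(266)), (np.int64(266), np.int64(266)), (np.int64(267), np.int64(266)), (np.int64(268), np.int64(266))]
57 273 280 184 193
667 266 295 268 290Traceback (most recent call last):
  File "<stdin>", line 13, in <module>
    return umr_minimum(a, axis, None, out, keepdims, initial, where)
ValueError: zero-size array to reduction operation minimum which has no identity
```

```bash
cat > m.py <<'E'
from h import *
a=np.radians(12.2);X=np.array([np.cos(a),np.sin(a),0]);Y=np.array([-np.sin(a),np.cos(a),0])
def m(im,lo,hi,smin,box):
    h=cv2.cvtColor(im,cv2.COLOR_RGB2HSV);k=np.zeros(h.shape[:2],bool);k[box[1]:box[3],box[0]:box[2]]=1
    ys,xs=np.nonzero((h[...,0]>=lo)&(h[...,0]<=hi)&(h[...,1]>smin)&(h[...,2]>25)&k);return xs,ys
def tri(A,a_,B,b_):
    o1,d1=ray(*A,*a_);o2,d2=ray(*B,*b_);s=np.linalg.lstsq(np.c_[d1,-d2],o2-o1,rcond=None)[0]
    p,q=o1+s[0]*d1,o2+s[1]*d2;return (p+q)/2,np.linalg.norm(p-q)
mid=lambda b:((b[0].min()+b[0].max())/2,(b[1].min()+b[1].max())/2)
E
python3 - <<'E'
from m import *
S=cam('scene');W=cam('wrist','w6.png')
bs=m(S[0]['color'],105,130,130,(265,178,290,202));bw=m(W[0]['color'],105,130,130,(255,255,305,300))
for n,(p,e) in dict(green=tri(S,(277.3,205.2),W,(267.5,265.5)),hSW=tri(S,mid(bs),W,mid(bw))).items(): print(n,p.round(4),'px',(p@X).round(4),'py',(p@Y).round(4),'err',round(e,4))
for v in (268,279,290): print(v,[ (onz(*W,281,v,z)@X).round(4) for z in (.172,.182,.192)])
for n,C,box in(('s',S,(255,170,300,215)),('w',W,(240,230,320,300))):
    x0,y0,x1,y1=box;cv2.imwrite(f'pics/{n}6c.png',cv2.resize(C[0]['color'][y0:y1,x0:x1,::-1],None,fx=8,fy=8,interpolation=cv2.INTER_CUBIC))
E
```

```text
green [ 0.6016 -0.0143  0.1389] px 0.585 py -0.1411 err 0.0014
hSW [ 0.5924 -0.0032  0.1815] px 0.5783 py -0.1283 err 0.0008
268 [np.float64(0.5722), np.float64(0.5673), np.float64(0.5624)]
279 [np.float64(0.5828), np.float64(0.5775), np.float64(0.5722)]
290 [np.float64(0.5937), np.float64(0.5879), np.float64(0.5822)]
```

View pics/s6c.png

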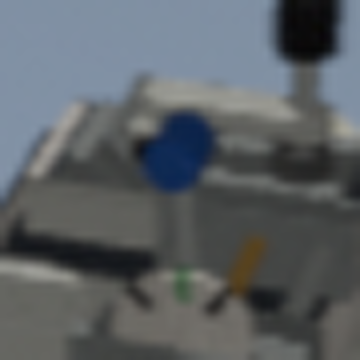

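View pics/w6c.png

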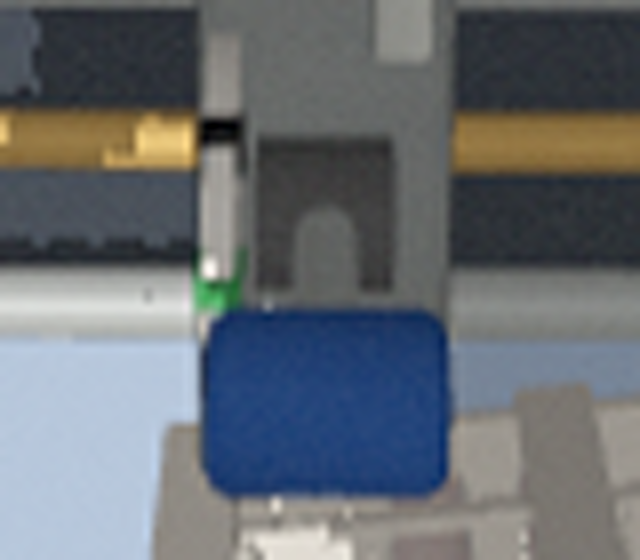

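Run:
```python
from m import *
S=cam('scene')
def pl(u,v,py):
    o,d=ray(*S,u,v);p=o+d*((py-o@Y)/(d@Y));return (p@X).round(4),p[2].round(4)
f=lambda a,b:(255+a/8-.45,170+b/8-.45)
for q in((175,159),(183,283),(183,270),(138,292),(217,300)):print(q,pl(*f(*q),-.141))
```

```text
(175, 159) (np.float64(0.5811), np.float64(0.1858))
(183, 283) (np.float64(0.5847), np.float64(0.1393))
(183, 270) (np.float64(0.5846), np.float64(0.1443))
(138, 292) (np.float64(0.5692), np.float64(0.1331))
(217, 300) (np.float64(0.5964), np.float64(0.1347))
```

The scene crop puts the handle about 4–7 mm forward of the green mark, so it still leans roughly 0.06–0.11 rad. That is inside the range but marginal, so I'll re-pinch and nudge it back.

```bash
python3 -m handwheel '[[1,0.5,0.08,0,0,0],[2,1,0.08,0,0,0],[2.7,1.8,0.08,0,0,0],[2.7,2.8,0.08,0,0,0],[2.7,3.2,0.08,0,0,0]]'; python3 -m handwheel '[[0,0.6,0,0,0,0],[0,1.2,0,0,0,0],[0,1.55,0,0,0,0],[0,1.55,0,0,0,0],[0,1.55,0,0,0,0]]'; python3 -m handwheel '[[0,0,0,0,0,0],[0,0,0,0,0,0],[0,0,0,0,0,0],[0,0,0,0,0,0],[0,0,0,0,0,0]]' -1
python3 - <<'E'
from m import *
o=bot.get_obs();print(o['eef_pos']@X,o['eef_pos'],o['ft_force'])
W=cam('wrist','w7.png')
E
```

```text
clock: 8.07
eef_pos: [0.5933, -0.0021, 0.2026]
tool_rot: [-0.703, -0.076, 0.079, 0.703]
ft_force: [0.2, -0.3, 0.1]
grip_width: 0.0556
clock: 8.7
eef_pos: [0.5944, -0.0023, 0.1667]
tool_rot: [0.703, 0.078, -0.077, -0.703]
ft_force: [-0.3, 0.8, 0.0]
grip_width: 0.0554
clock: 9.32
eef_pos: [0.5947, -0.0032, 0.167]
tool_rot: [0.704, 0.078, -0.077, -0.702]
ft_force: [0.8, -5.4, 5.3]
grip_width: 0.0246
0.5806027449396799 [ 0.59471085 -0.00320405  0.16701175] [ 0.78321611 -5.42505661  5.30723865]
```

View pics/w7.png

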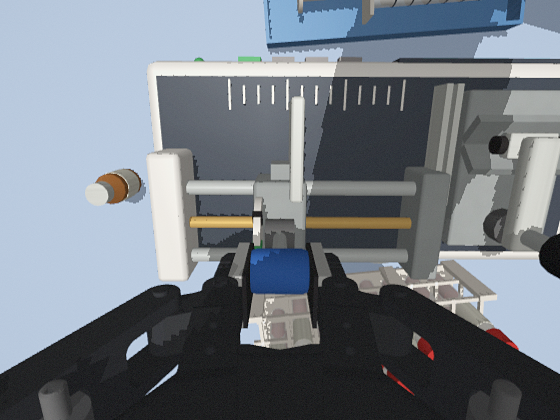

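Pinched again, with the handle at (280,272). Next: nudge +5 mm along pump x, release and rise.

```bash
python3 -m handwheel '[[0.06,0,0,0,0,0],[0.12,0,0,0,0,0],[0.18,0,0,0,0,0],[0.22,0,0,0,0,0],[0.22,0,0,0,0,0]]'; python3 -m handwheel '[[0,0,0,0,0,0],[0,0,0,0,0,0],[0,0,0,0,0,0],[0,-0.5,0,0,0,0],[0,-1.5,0,0,0,0]]' 0.3; python3 -m handwheel '[[0,-1,0,0,0,0],[0,-2.5,0,0,0,0],[-1,-3,0,0,0,0],[-2,-3,0,0,0,0],[-3,-3.3,0,0,0,0]]'
python3 - <<'E'
from m import *
S=cam('scene');W=cam('wrist','w8.png')
bs=m(S[0]['color'],105,130,130,(265,178,290,202));bw=m(W[0]['color'],105,130,130,(255,250,305,310))
print(mid(bs),mid(bw));p,e=tri(S,mid(bs),W,mid(bw));print(p,p@X,p@Y,e)
for n,C,box in(('s',S,(255,170,300,215)),):
    x0,y0,x1,y1=box;cv2.imwrite(f'pics/{n}8c.png',cv2.resize(C[0]['color'][y0:y1,x0:x1,::-1],None,fx=8,fy=8,interpolation=cv2.INTER_CUBIC))
E
```

```text
clock: 10.0
eef_pos: [0.5965, -0.0028, 0.1671]
tool_rot: [0.704, 0.075, -0.079, -0.702]
ft_force: [-8.7, -6.8, 12.2]
grip_width: 0.0251
clock: 10.62
eef_pos: [0.5988, -0.0008, 0.2033]
tool_rot: [-0.703, -0.077, 0.079, 0.703]
ft_force: [-0.3, -0.3, 0.3]
grip_width: 0.0555
clock: 11.25
eef_pos: [0.5255, -0.0173, 0.2868]
tool_rot: [-0.703, -0.078, 0.077, 0.703]
ft_force: [-0.4, 1.0, -0.2]
grip_width: 0.0555
(np.float64(277.0), np.float64(188.5)) (np.float64(277.5), np.float64(285.0))
[ 0.59385714 -0.00337577  0.18192613] 0.5797320272158687 -0.12879627013477615 0.0005548340376884982
```

View pics/s8c.png

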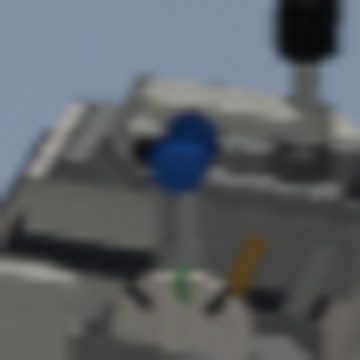

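View pics/w8.png

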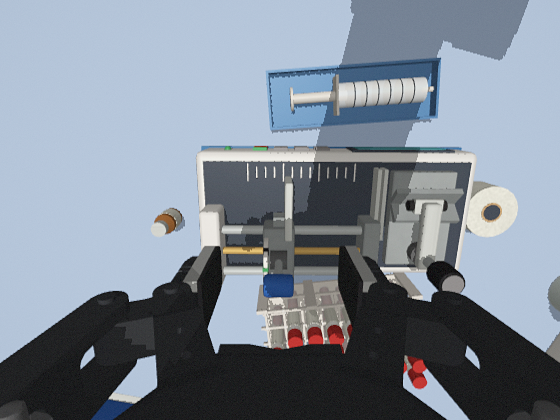

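The lever now stands over the green mark: the near end face is at about (182,160) over green (183,283) in the crop. Estimates put the remaining lean at 0.02–0.08 rad, which is well inside tolerance. On to the knob.

Run:
```python
from m import *
go((.56,.153,.26),toolR(np.radians(102.2)))
W=cam('wrist')
im=W[0]['color'];x0,y0=400,220
cv2.imwrite('pics/k.png',cv2.resize(im[y0:320,x0:500,::-1],None,fx=6,fy=6,interpolation=cv2.INTER_CUBIC))
```

```text
t 11.35 shift [2.84 1.14 6.36] turn [0.   0.04 0.01] at [ 0.5251 -0.0176  0.2885] w 0.0555 F [ 1.  -0.2  0.7]
```

View pics/k.png

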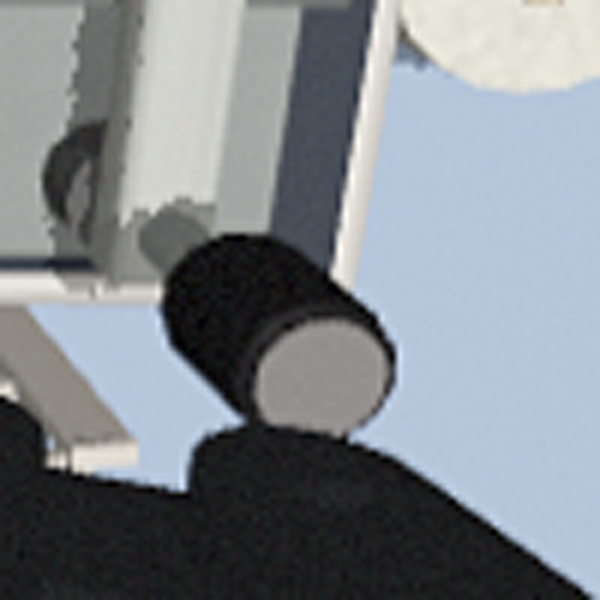

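```bash
python3 - <<'E'
from m import *
W=cam('wrist');print(onz(*W,453.4,282.4,.169))
E
python3 -m handwheel '[[0.5,0,1.2,0,0,0],[1,0,2.6,0,0,0],[1.5,0,4,0,0,0],[2,0.3,5.4,0,0,0],[2.3,0.6,6.4,0,0,0]]' 0.5
python3 - <<'E'
from m import *
W=cam('wrist','w9.png');go((.568,.153,.2))
E
```

```text
[0.56665759 0.15459739 0.169     ]
clock: 12.08
eef_pos: [0.5485, 0.1536, 0.2702]
tool_rot: [-0.703, -0.078, 0.078, 0.703]
ft_force: [-0.2, -0.7, -0.2]
grip_width: 0.0643
t 12.12 shift [ 0.76  2.75 -0.31] turn [0. 0. 0.] at [0.548  0.1563 0.2688] w 0.0641 F [-0.4  1.1 -1.3]
```

View pics/w9.png

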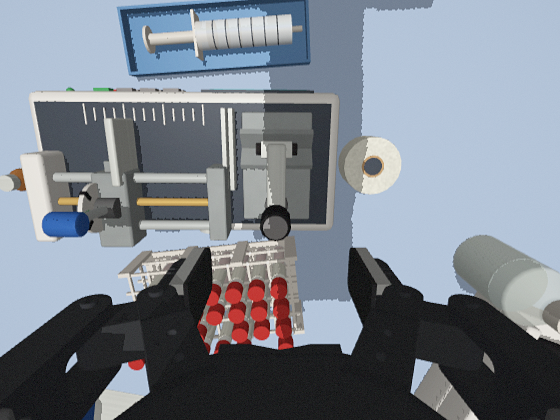

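The knob is at (276,223), between the jaws (210 to 350) and with clear space on both sides.

Run:
```python
from m import *
W=cam('wrist');im=W[0]['color'];x0,y0=246,190
cv2.imwrite('pics/k2.png',cv2.resize(im[y0:250,x0:306,::-1],None,fx=8,fy=8,interpolation=cv2.INTER_CUBIC))
p=onz(*W,276,223.5,.169);print(p)
go((p[0],p[1],.2));go((p[0],p[1],.137))
```

```text
[0.56178243 0.15750472 0.169     ]
t 12.18 shift [ 0.58  2.76 -0.  ] turn [0. 0. 0.] at [0.5478 0.1543 0.2691] w 0.0642 F [ 0.5 -1.1  0.7]
t 12.18 shift [ 0.59  5.28 -0.  ] turn [0. 0. 0.] at [0.5478 0.1543 0.2691] w 0.0642 F [ 0.5 -1.1  0.7]
```

View pics/k2.png

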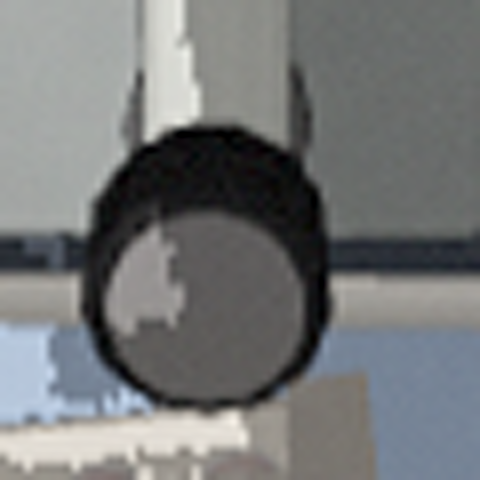

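Run:
```python
from m import *
W=cam('wrist');p=onz(*W,271.6,227.6,.169);print(p)
go((p[0],p[1],.138))
```

```text
[0.56580695 0.15266979 0.169     ]
t 12.22 shift [ 0.71  5.27 -0.16] turn [0. 0. 0.] at [0.5478 0.1528 0.2698] w 0.0641 F [-0.5 -0.8  0.2]
```

```bash
python3 -m handwheel '[[0.4,0.8,-0.1,0,0,0],[0.75,1.8,-0.15,0,0,0],[0.75,2.8,-0.15,0,0,0],[0.75,3.5,-0.15,0,0,0],[0.75,3.5,-0.15,0,0,0]]' 0.5; python3 -m handwheel '[[0,0.6,0,0,0,0],[0,1.2,0,0,0,0],[0,1.75,0,0,0,0],[0,1.75,0,0,0,0],[0,1.75,0,0,0,0]]'
python3 - <<'E'
from m import *
W=cam('wrist','w10.png');go((.567,.153,.138))
E
```

```text
clock: 12.85
eef_pos: [0.566, 0.1505, 0.1821]
tool_rot: [0.703, 0.076, -0.078, -0.703]
ft_force: [-0.4, -0.2, 0.3]
grip_width: 0.0638
clock: 13.48
eef_pos: [0.5667, 0.1518, 0.14]
tool_rot: [-0.703, -0.078, 0.077, 0.703]
ft_force: [0.4, 0.3, -0.0]
grip_width: 0.0638
t 13.53 shift [0.01 0.09 0.04] turn [0. 0. 0.] at [0.567  0.1519 0.1403] w 0.0639 F [0.3 0.  0.9]
```

View pics/w10.png

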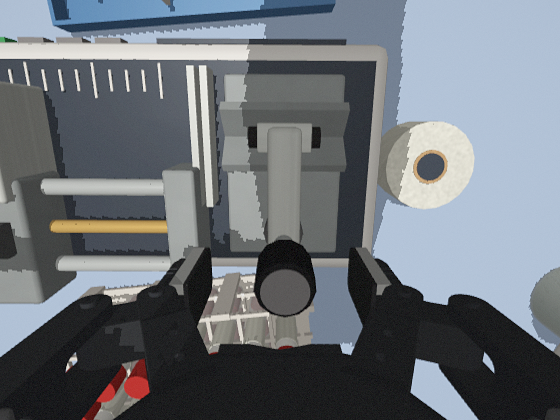

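The knob at (286,280) is about 3 mm off the jaw centre (279), so I'll correct that and close.

```bash
python3 -m handwheel '[[0,0.05,0.1,0,0,0],[0,0.05,0.1,0,0,0],[0,0.05,0.1,0,0,0],[0,0.05,0.1,0,0,0],[0,0.05,0.1,0,0,0]]' -1; python3 -m handwheel '[[0,0,0,0,0,0],[0,0,0,0,0,0],[0,0,0,0,0,0],[0,0,0,0,0,0],[0,0,0,0,0,0]]'
python3 - <<'E'
from m import *
W=cam('wrist','w11.png');go((.567,.153,.138));S=cam('scene','s11.png')
x0,y0,x1,y1=(255,130,325,200);cv2.imwrite('pics/s11c.png',cv2.resize(S[0]['color'][y0:y1,x0:x1,::-1],None,fx=8,fy=8,interpolation=cv2.INTER_CUBIC))
E
```

```text
clock: 14.15
eef_pos: [0.5663, 0.1538, 0.1391]
tool_rot: [0.703, 0.078, -0.077, -0.703]
ft_force: [-1.5, -2.6, 4.7]
grip_width: 0.0246
clock: 14.78
eef_pos: [0.5663, 0.1539, 0.1391]
tool_rot: [0.703, 0.078, -0.077, -0.703]
ft_force: [-0.7, -2.9, 4.5]
grip_width: 0.0245
t 14.82 shift [ 0.02  0.04 -0.04] turn [0. 0. 0.] at [0.5663 0.1538 0.1391] w 0.0243 F [-1.7 -2.4  5.3]
```

View pics/w11.png

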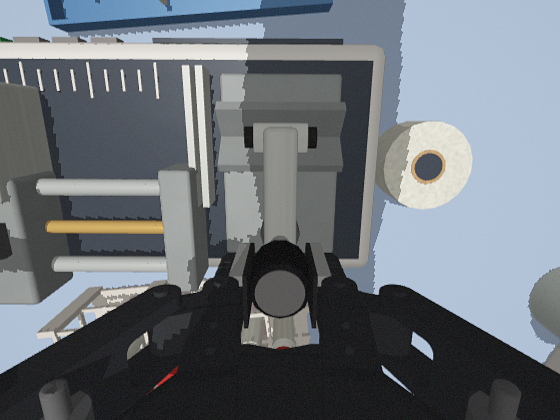

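View pics/s11c.png

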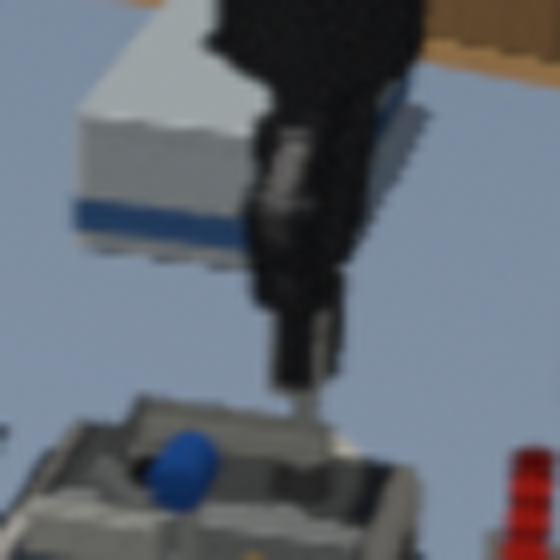

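The knob is gripped centrally. Raising slowly.

```bash
python3 -m handwheel '[[0,-0.15,0,0,0,0],[0,-0.3,0,0,0,0],[0,-0.45,0,0,0,0],[0,-0.6,0,0,0,0],[0,-0.7,0,0,0,0]]'; python3 -m handwheel '[[0,-0.15,0,0,0,0],[0,-0.3,0,0,0,0],[0,-0.45,0,0,0,0],[0,-0.6,0,0,0,0],[0,-0.7,0,0,0,0]]';python3 -m handwheel '[[0,0,0,0,0,0],[0,0,0,0,0,0],[0,0,0,0,0,0],[0,0,0,0,0,0],[0,0,0,0,0,0]]'
python3 - <<'E'
from m import *
W=cam('wrist','w12.png');go((.567,.153,.1751));S=cam('scene','s12.png')
x0,y0,x1,y1=(255,130,325,200);cv2.imwrite('pics/s12c.png',cv2.resize(S[0]['color'][y0:y1,x0:x1,::-1],None,fx=8,fy=8,interpolation=cv2.INTER_CUBIC))
E
```

```text
clock: 15.5
eef_pos: [0.5662, 0.1538, 0.1533]
tool_rot: [0.703, 0.077, -0.078, -0.703]
ft_force: [5.9, -0.8, -12.4]
grip_width: 0.0243
clock: 16.12
eef_pos: [0.5661, 0.1538, 0.1702]
tool_rot: [0.703, 0.076, -0.078, -0.702]
ft_force: [6.2, -0.8, -14.4]
grip_width: 0.0241
clock: 16.75
eef_pos: [0.5662, 0.1538, 0.1702]
tool_rot: [0.703, 0.076, -0.078, -0.702]
ft_force: [6.4, -0.1, -13.0]
grip_width: 0.0246
t 16.8 shift [ 0.03 -0.2  -0.04] turn [0. 0. 0.] at [0.5662 0.1538 0.1702] w 0.0241 F [  5.7  -1.2 -13.1]
```

View pics/w12.png

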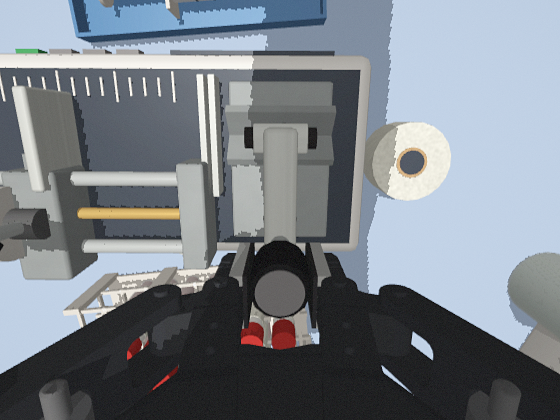

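View pics/s12c.png

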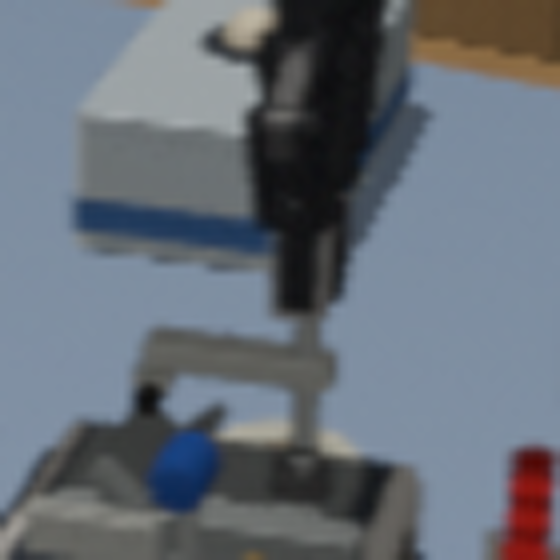

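```bash
python3 -m handwheel '[[0,-0.06,0,0,0,0],[0,-0.12,0,0,0,0],[0,-0.18,0,0,0,0],[0,-0.22,0,0,0,0],[0,-0.22,0,0,0,0]]';python3 -m handwheel '[[0,0,0,0,0,0],[0,0,0,0,0,0],[0,0,0,0,0,0],[0,0,0,0,0,0],[0,0,0,0,0,0]]'
python3 - <<'E'
from m import *
W=cam('wrist','w13.png');go((.567,.153,.1751));S=cam('scene','s13.png')
x0,y0,x1,y1=(275,165,310,200);cv2.imwrite('pics/s13c.png',cv2.resize(S[0]['color'][y0:y1,x0:x1,::-1],None,fx=16,fy=16,interpolation=cv2.INTER_NEAREST))
print(proj(*S,(.5665,.1535,.102)),proj(*S,(.5665,.1535,.112)))
E
```

```text
clock: 17.48
eef_pos: [0.5661, 0.1538, 0.1754]
tool_rot: [0.703, 0.076, -0.079, -0.702]
ft_force: [7.7, -1.0, -13.8]
grip_width: 0.0241
clock: 18.1
eef_pos: [0.5661, 0.1538, 0.1754]
tool_rot: [0.703, 0.076, -0.079, -0.702]
ft_force: [6.5, -1.2, -14.9]
grip_width: 0.0247
t 18.15 shift [ 0.03  0.01 -0.04] turn [0. 0. 0.] at [0.5661 0.1538 0.1754] w 0.0244 F [  6.3  -1.1 -14.3]
(np.float64(291.9867573099508), np.float64(187.410790191028)) (np.float64(292.11187345416124), np.float64(184.53897072666734))
```

View pics/s13c.png

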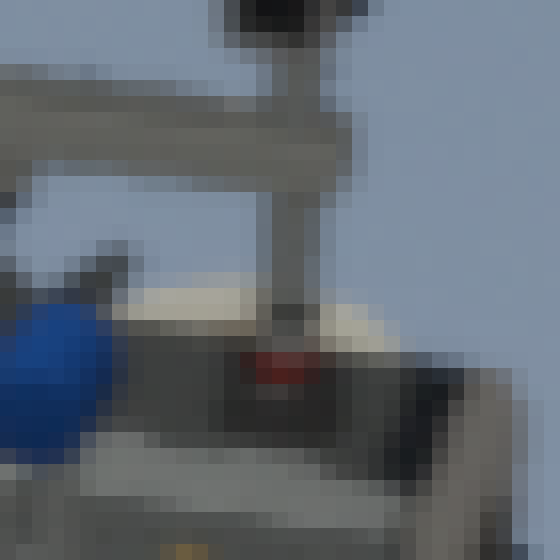

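The crop shows the red ring fully out at pixel (292.5,187.5), just above the dark collar. The first black ring is above it at about row 184.5. I'll check the height numerically.

Run:
```python
from m import *
S=cam('scene');im=S[0]['color'].astype(float)
o=-S[1].T@S[2];h=o[:2]-np.array([.5665,.1535]);h/=np.linalg.norm(h)
def z(u,v,off=.0055):
    q=np.array([.5665,.1535])+h*off;o_,d=ray(*S,u,v);s=((q-o_[:2])@h)/(d[:2]@h);return (o_+s*d)[2]
w=np.clip(im[180:195,286:298,0]-np.maximum(im[180:195,286:298,1],im[180:195,286:298,2])-8,0,None)
ys,xs=np.mgrid[180:195,286:298];u,v=(w*xs).sum()/w.sum(),(w*ys).sum()/w.sum();print('red',u,v,z(u,v))
for r in range(180,196):print(r,im[r,291:294].mean(0).round(),round(z(292.5,r),4))
W=cam('wrist')
# lever check
bs=m(S[0]['color'],105,130,130,(265,178,290,202));print(mid(bs),len(bs[0]))
```

```text
red 292.13 187.485 0.10478604389803381
180 [ 92.  97. 100.] 0.1305
181 [ 92.  97. 100.] 0.1271
182 [94. 98. 97.] 0.1237
183 [93. 94. 90.] 0.1203
184 [71. 71. 67.] 0.1169
185 [79. 79. 75.] 0.1134
186 [81. 78. 77.] 0.11
187 [81. 47. 46.] 0.1065
188 [68. 30. 29.] 0.103
189 [56. 53. 52.] 0.0996
190 [42. 42. 43.] 0.0961
191 [40. 39. 39.] 0.0926
192 [48. 50. 49.] 0.089
193 [91. 93. 91.] 0.0855
194 [105. 107. 105.] 0.082
195 [107. 110. 109.] 0.0784
(np.float64(277.5), np.float64(188.5)) 63
```

View pics/w13.png

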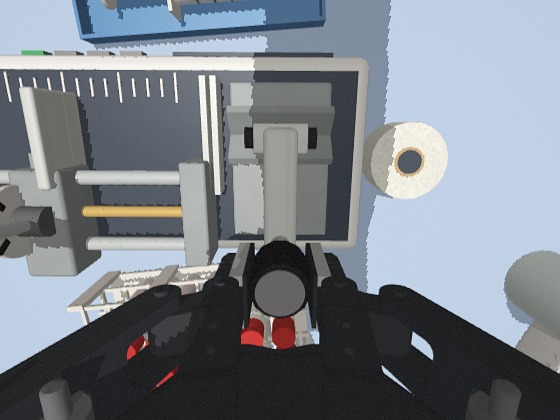

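The red ring's centre measures 0.1048 m, so its lower edge is at 0.1028 m against the rim at 0.102 m. The measured lift is 36.3 mm, which agrees. One more hold, then I'll hand in.

```bash
python3 -m handwheel '[[0,0,0,0,0,0],[0,0,0,0,0,0],[0,0,0,0,0,0],[0,0,0,0,0,0],[0,0,0,0,0,0]]'
python3 - <<'E'
from m import *
go((.567,.153,.1751)); print(bot.job_done())
E
```

```text
clock: 18.92
eef_pos: [0.5661, 0.1538, 0.1754]
tool_rot: [0.703, 0.076, -0.079, -0.702]
ft_force: [7.1, -1.3, -13.6]
grip_width: 0.0243
t 18.93 shift [ 0.03  0.01 -0.04] turn [0. 0. 0.] at [0.5661 0.1538 0.1754] w 0.0243 F [  7.1  -1.3 -13.6]
the job is handed in; nothing more can be done
None
```

The clutch lever is back at the green mark, and the gripper is holding the barrel clamp up with its red ring just clear of the collar. I handed the job in at 18.9 s; no verdict is reported.

- **Lever:** The first swing stopped about 0.06–0.11 rad short of upright because the handle slipped in the pinch. I re-pinched and nudged it back. The last two estimates disagree a little: about 0.02 rad of forward lean from the scene view, and about 0.08 rad from the scene and wrist views together. Both are within the 0.13 rad allowed.
- **Clamp:** The tool rose 36.3 mm from where it gripped the knob. The camera puts the red ring's lower edge about 0.8 mm above the rim, within the 3.5 mm allowed, though one scene pixel is about 3.5 mm there. The wrist force is a steady 14 N or so downward, and the height held steady over the last 1.5 s.
- **Other things on the bench:** I saw nothing touched or moved in the pictures, but I did not measure their positions afterwards.

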